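# Find the full torch-head case by weight

### The job

One of the three identical closed black cases holds the heavy spare brass torch head; the other two are empty. Lift them to feel which is the heavy one and set that case gently, lid up and flat, in the aluminium tray; the empty ones should end lid up where they stood on the bench, without dropping any case or shoving aside the tweezers and paddle that lie between them.

Things in the scene. Friction and masses are not known exactly. Their poses are not given: they have to be found in the camera images.
- case_a: one of three outwardly identical closed black hard-shell cases, a box 130 long (own x) x 50 wide (own y) x 42 mm high with rounded edges, lid up, which stays shut; origin at the centre of its underside, z up. Grip it across the 50 mm width at the middle; its weight is centred. An empty case weighs 0.13 to 0.19 kg, the full one 0.40 to 0.50 kg. The case names tell nothing: which one is full changes each time.
- case_b: as case_a, same size and look
- case_c: as case_a, same size and look
- tray: shallow aluminium tray fixed to the bench, 240 (own x) x 170 (own y) x 20 mm high, walls 4 mm thick, empty; origin at the centre of its underside
- tray_in (a point): centre of the tray's inner floor (232 x 162 mm), about 4 mm above the bench; the tray rim is about 16 mm above it; axes as the tray's
- tweezers: steel tweezers lying on the bench between two cases, 135 x 13 x 8 mm, long along own x; bystander
- paddle: graphite paddle with wooden handle lying between two cases, 170 x 18 x 10 mm, long along own x; bystander
Mind the look-alikes: they are no part of the job. Leave any blue, green or turquoise look-alike of the case_b alone.

How it is judged:
By the outcome, as a careful person would: the job done as asked, in the order asked, and still so for the second after the job is handed in, with the robot touching nothing.
It also fails if it takes over 67 s, if anything falls off the work surface, if the arm or the gripper's body presses on something with over 40 N, if the wrist force passes 120 N, or if a joint passes its speed limit or range.

### The arm

A 6-joint arm with a two-finger parallel gripper is mounted at the origin on the work surface. World frame = base frame: x ahead of the robot, y to its left, z up, the work surface at z = 0. Lengths are in m, angles in degrees, forces in N, time in s.
With the tool pointing down it reaches from about 0.325 to 0.85 m from the base axis. Payload 4.4 kg.
Tool frame: the origin (TCP) lies midway between the tips of the shut fingers; the grasp point (between the pads) lies 19 mm behind it; z points along the fingers, y is the line along which they close (so a half turn about z gives the same grasp; the last joint's range is limited). The gripper opens to 94 mm and grips with 3 to 60 N. Pads are 16 mm wide; open, the fingers measure 119 mm over their backs; the gripper's body (75 mm by 177 mm) begins 78 mm behind the grasp point.
Start: joints at [60.648, 11.837, 88.321, -0, 79.842, -8.623], TCP at [0.204, 0.538, 0.205] pointing down, gripper open.
Joint ranges: [-156.59, 156.59], [-49.26, 127.26], [12.9, 141.05], [-63.56, 243.56], [4.71, 150.69], [-161.64, 161.64]. Speed limits (degrees/s): [159.86, 159.86, 180, 180, 180, 180].

### API

Orientations are given as a 3x3 rotation matrix whose columns are the frame's x, y, z axes.
In Python, from cell import env, get_image, camera_model, job, telemetry gives the robot as it stands. Calls block until the motion is done:
- env.move_pose(position, orientation): joint-space move of the TCP to a pose.
- env.move_straight(position, speed=0.15, orientation=None): straight line of the TCP; orientation=None keeps the orientation; speed is the mean speed in m/s.
- env.movej(angles): joint-space move.
- env.gripper_to(opening): opening from 0.0 (shut) to 1.0 (fully open); the grip force is fixed at half the most; returns when the fingers have stopped.
- env.pause(seconds).
- env.solve_ik(position, orientation): joint angles nearest the present ones, or None.
- get_image(name): name is "scene" or "top"; returns (picture, depth): 384x512x3 uint8, red, green, blue; 384x512 float32, m along the optical axis (not along the pixel's ray), 0 where there is no reading.
- camera_model(name): a dict with "fx", "fy", "cx", "cy" (pixels), "distortion" ([k1, k2, p1, p2, k3] as OpenCV has them; the pictures are not rectified), "xyz" and "orientation" of the camera in the world. Camera axes: x right, y down, z forward; pixel columns grow to the right and rows downward; lengths in m; the calibration is good to about 2 mm. A picture is of the moment at which its call begins. camera_model takes no time and is no camera call.
A pose or a line that the arm cannot do raises env.PlanningError and nothing moves.
- job.sign_off(): hands the job in; it is judged then, once.
Readings, each from a call of its own:
- telemetry.get_time_s(): time.
- telemetry.get_joints(): joint angles.
- telemetry.get_qvel(): joint speeds.
- telemetry.get_joint_torque(): joint torques, N m.
- telemetry.get_eef_pos(): TCP position.
- telemetry.get_eef_rot(): TCP orientation.
- telemetry.get_ft_force(): force on the tool from outside, world axes, zero at the start.
- telemetry.get_torque(): the same for the moment, N m.
- telemetry.get_opening(): opening from 0.0 (shut) to 1.0 (fully open).
- telemetry.get_finger_force(): force on a finger pad.
Only numpy, scipy, OpenCV 4.12 (cv2) and the standard library are available. Lean on these libraries where they do the work, as an engineer would, in place of code of your own. Each camera call takes 0.05 s, during which the arm holds its last target. There are 200 camera calls.

## Working session

There is one attempt and no reset: what is moved stays moved. The work goes in short steps, each a Python script; the robot and the scene stay as the last script left them, time stands still between calls to the robot, and variables do not carry over. Pictures are saved under pics/ and viewed, at most 10 in all, crops included, and the job is handed in when it is done.

```bash
mkdir -p pics; ls; python3 - <<'E'
from cell import get_image,camera_model
import cv2,numpy as np
for n in("top","scene"):
    p,d=get_image(n); np.savez(f"{n}.npz",p=p,d=d); cv2.imwrite(f"pics/{n}0.png",p[:,:,::-1]); print(n,camera_model(n))
E
```

```text
pics
top {'fx': 386.093604321713, 'fy': 386.093604321713, 'cx': 261.7384138333024, 'cy': 188.5407215942183, 'distortion': array([-0.00579902,  0.        ,  0.        ,  0.        ,  0.        ]), 'xyz': array([ 0.2974785 , -0.0532077 ,  0.97302424]), 'orientation': array([[-4.43425105e-03, -9.75429549e-01,  2.20266958e-01],
       [-9.99990135e-01,  4.26779703e-03, -1.23155998e-03],
       [ 2.61245331e-04, -2.20270246e-01, -9.75438850e-01]])}
scene {'fx': 352.56681120718724, 'fy': 352.56681120718724, 'cx': 250.1947443258131, 'cy': 193.3993887752158, 'distortion': array([-0.03298563,  0.        ,  0.        ,  0.        ,  0.        ]), 'xyz': array([0.89076444, 0.01716091, 0.70139636]), 'orientation': array([[-0.15064065,  0.83380912, -0.53110239],
       [ 0.98857076,  0.12382653, -0.0859933 ],
       [-0.00593743, -0.53798638, -0.84293262]])}
```

View pics/top0.png

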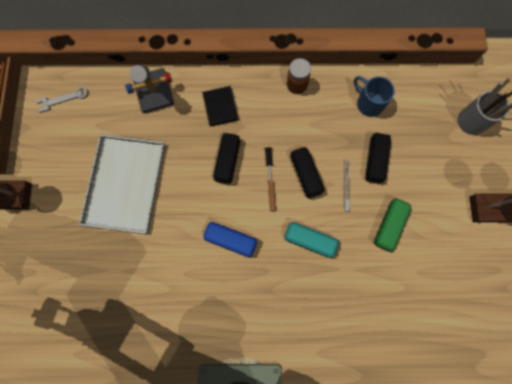

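View pics/scene0.png

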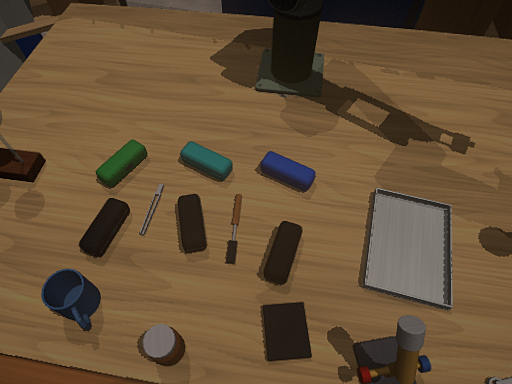

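Top view: the black cases are at (228,158), (307,172) and (378,158). The paddle is at (271,180), the tweezers at (347,186) and the tray at (125,185). Things that could be mistaken for a case are blue (231,239), teal (312,240), green (393,225) and a flat black square at (221,106). By the description I choose the three black oblong ones.

```bash
cat >h.py <<'E'
import numpy as np,cv2
from cell import env,get_image,camera_model,job,telemetry as T
def ray(n,uv,z):
    c=camera_model(n);K=np.array([[c['fx'],0,c['cx']],[0,c['fy'],c['cy']],[0,0,1]])
    q=cv2.undistortPoints(np.float64(uv).reshape(-1,1,2),K,c['distortion'])[:,0]
    r=np.c_[q,np.ones(len(q))]@c['orientation'].T
    return c['xyz']+r*((z-c['xyz'][2])/r[:,2])[:,None]
def cloud(n,p,d):
    c=camera_model(n);K=np.array([[c['fx'],0,c['cx']],[0,c['fy'],c['cy']],[0,0,1]])
    v,u=np.mgrid[:384,:512];q=cv2.undistortPoints(np.stack([u,v],-1).reshape(-1,1,2).astype(float),K,c['distortion'])[:,0]
    return (c['xyz']+(np.c_[q,np.ones(len(q))]*d.reshape(-1,1))@c['orientation'].T).reshape(384,512,3)
def fit(P):
    (c,s,a)=cv2.minAreaRect(P[:,:2].astype(np.float32)*1000)
    if s[0]<s[1]: s=s[::-1];a+=90
    return np.array(c)/1000,np.array(s),(a+90)%180-90
def cases(n,p,d,top=.034,area=60):
    W=cloud(n,p,d);m=((p.max(2)<70)&(W[...,2]>top)&(W[...,2]<.06)&(d>0)).astype(np.uint8)
    k,l,st,ce=cv2.connectedComponentsWithStats(m);out=[]
    for i in range(1,k):
        if st[i,4]<area: continue
        P=W[l==i];out.append((ce[i].round(),st[i,4],*fit(P),np.median(P[:,2])))
    return out
E
python3 - <<'E'
from h import *
for n in("top","scene"):
    f=np.load(n+".npz");p,d=f['p'],f['d'];print(n)
    for o in cases(n,p,d): print(*[np.round(x,3) for x in o])
    W=cloud(n,p,d);hsv=cv2.cvtColor(p,cv2.COLOR_RGB2HSV)
    print("bench z",np.median(W[300,150:350,2]) )
    m=((hsv[...,1]<60)&(hsv[...,2]>90)&(W[...,2]<.03)&(d>0)).astype(np.uint8)
    k,l,st,ce=cv2.connectedComponentsWithStats(m)
    for i in range(1,k):
        if st[i,4]>40: print("grey",ce[i].round(),st[i,4],*[np.round(x,3) for x in fit(W[l==i])],np.median(W[l==i][:,2]).round(3))
f=np.load("top.npz");p=f['p'];cv2.imwrite("pics/crop.png",cv2.resize(p[80:260,70:430,::-1],None,fx=2.2,fy=2.2))
E
```

```text
top
[217.  60.] 2891 [0.749 0.004] [1296.66   252.254] -89.995 0.046
[298.  84.] 105 [ 0.789 -0.152] [55.54  20.917] -87.786 0.048
[380.  88.] 134 [ 0.772 -0.362] [64.105 25.862] 59.3 0.048
[370. 105.] 144 [ 0.733 -0.339] [75.272 34.24 ] 60.649 0.047
[472. 121.] 193 [ 0.682 -0.6  ] [73.573 27.632] 43.223 0.047
[379. 157.] 879 [ 0.59  -0.351] [125.075  49.962] -11.158 0.042
[226. 157.] 843 [0.591 0.035] [124.737  46.381] -11.08 0.042
[307. 172.] 897 [ 0.552 -0.168] [125.795  48.998] 19.73 0.042
[ 11. 195.] 418 [0.497 0.569] [65.569 63.673] 1.752 0.036
[498. 209.] 267 [ 0.458 -0.627] [86.203 56.507] 81.845 0.036
bench z 0.0001384921491051072
grey [61. 99.] 365 [0.771 0.486] [136.885  37.661] -69.673 0.008
grey [123. 184.] 5909 [0.534 0.301] [247.158 170.485] -7.573 0.005
grey [346. 204.] 57 [ 0.475 -0.27 ] [33.75  13.347] -0.477 0.009
grey [262. 372.] 592 [ 0.081 -0.041] [107.528  43.554] 81.598 0.012
scene
[291.  70.] 292 [0.039 0.004] [116.183  47.731] -85.613 0.047
[ 17. 161.] 598 [ 0.463 -0.635] [104.754  67.673] 89.546 0.035
[191. 221.] 1140 [ 0.556 -0.167] [127.934  47.904] 20.18
[... 282 characters left out ...]
-0.134] [55.863 20.823] -29.631 0.05
[422. 365.] 84 [0.776 0.288] [25.099 16.974] 19.972 0.057
[385. 371.] 136 [0.798 0.225] [32.978 19.162] -65.958 0.055
[361. 375.] 78 [0.806 0.19 ] [25.334 14.288] 14.934 0.053
bench z 0.00018530149658313455
grey [183.   4.] 625 [-1.634 -0.963] [756.113 172.427] -88.273 -0.752
grey [153. 203.] 120 [ 0.524 -0.272] [132.908  13.295] -3.036 0.008
grey [412. 196.] 93 [0.411 0.324] [180.587  21.287] 86.563 0.02
grey [407. 249.] 7037 [0.532 0.301] [236.993 167.958] -7.247 0.004
grey [451. 236.] 62 [0.498 0.394] [93.8   12.377] -9.096 0.02
grey [451. 293.] 44 [0.63  0.373] [49.762  3.962] -9.806 0.02
grey [501. 381.] 96 [0.777 0.443] [43.396  9.838] -82.743 0.008
```

View pics/crop.png

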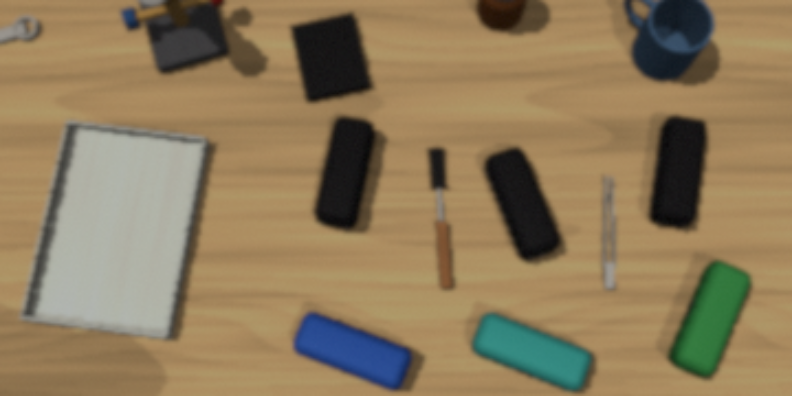

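The crop shows three black cases with nothing in the way. Both views agree to within 4 mm, and the sizes and top height of 42 mm match. Next I lift the left case.

```bash
cat >>h.py <<'E'
C={'L':(.593,.036,-10.6),'M':(.554,-.1675,20.),'R':(.592,-.3505,-10.9)}; TRAY=(.533,.301,-7.4)
ZG=.006
def R(a):
    c,s=np.cos(np.radians(a)),np.sin(np.radians(a)); return np.array([[c,s,0],[s,-c,0],[0,0,-1.]])
def best(p,a):
    q=[(abs(j[5]),b) for b in(a,a+180) if (j:=env.solve_ik(p,R(b))) is not None]
    return R(min(q)[1])
def down(x,y,z0):           # lower from above and feel for the ground in 1 mm steps
    env.move_straight([x,y,z0+.05],.2); env.move_straight([x,y,z0+.004],.06); env.pause(.15)
    f0=T.get_ft_force()[2]
    for k in(3,2,1,0,-1):
        env.move_straight([x,y,z0+k*.001],.02); env.pause(.05)
        if T.get_ft_force()[2]-f0>1.: break
    print("ground at",k,"mm, dF",round(T.get_ft_force()[2]-f0,2))
def release(x,y):
    z=T.get_eef_pos()[2]; env.gripper_to(.8); env.move_straight([x,y,z+.07],.12)
def lift(n):
    x,y,a=C[n]; O=best([x,y,.15],a)
    env.move_pose([x,y,.15],O); env.gripper_to(.8); env.move_straight([x,y,.075],.2); env.pause(.2); f0=T.get_ft_force()[2]
    env.move_straight([x,y,ZG],.08)
    print(n,"fz down",round(T.get_ft_force()[2]-f0,2)); env.gripper_to(.3)
    print("opening mm",round(T.get_opening()*94,1),"pad",T.get_finger_force())
    env.move_straight([x,y,ZG+.05],.07); env.pause(.4)
    F=[]
    for _ in range(5): F.append(T.get_ft_force()[2]); env.pause(.03)
    m=(f0-np.median(F))/9.81; print(n,"mass",round(m,3),"t",T.get_time_s()); return m
def back(n):
    x,y,a=C[n]; down(x,y,ZG); release(x,y)
def to_tray():
    p=T.get_eef_pos(); env.move_straight([p[0],p[1],.13],.15); x,y,a=TRAY
    env.move_pose([x,y,.13],best([x,y,.13],a)); down(x,y,ZG+.004); release(x,y)
E
python3 - <<'E'
from h import *
m=lift('L')
p,d=get_image("scene");cv2.imwrite("pics/l.png",p[:,:,::-1])
E
```

```text
L fz down -0.51
opening mm 50.1 pad 29.9852554500103
L mass 0.198 t 6.575
```

View pics/l.png

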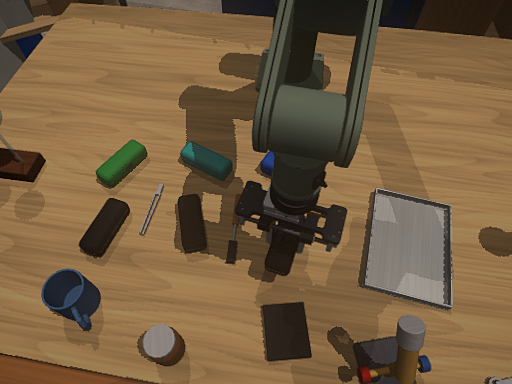

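The case hangs in the gripper at about (285,245), and the paddle and its neighbours are undisturbed. At 0.198 kg with sensor noise it is an empty one, so it goes back and I lift M.

```bash
python3 - <<'E'
from h import *
back('L'); m=lift('M')
if m<.28: back('M'); m=lift('R')
print(m,T.get_time_s())
p,d=get_image("scene");cv2.imwrite("pics/m.png",p[:,:,::-1])
E
```

```text
ground at 0 mm, dF 1.66
M fz down -0.36
opening mm 50.0 pad 29.999430254101753
M mass 0.145 t 16.3083
ground at 0 mm, dF 2.7
R fz down 0.02
opening mm 50.2 pad 29.997080639004707
R mass 0.432 t 24.8667
0.4318318130092959 24.8667
```

View pics/m.png

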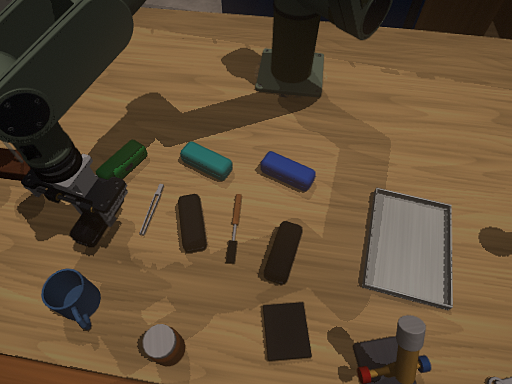

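R, now held at (95,225), is the heavy one at 0.43 kg. L at (283,250) and M at (191,221) are back where they stood. R goes to the tray.

```bash
python3 - <<'E'
from h import *
to_tray()
env.move_pose([.204,.538,.205],best([.204,.538,.205],70)); env.pause(.3)
print(T.get_time_s())
p,d=get_image("scene");cv2.imwrite("pics/end.png",p[:,:,::-1])
for n in("scene","top"):
    p,d=get_image(n)
    for o in cases(n,p,d):
        if o[1]>700 and 100<o[3][0]<150: print(n,*[np.round(x,3) for x in o])
E
```

```text
ground at 0 mm, dF 4.43
34.4083
scene [191. 221.] 1138 [ 0.556 -0.166] [127.269  48.459] 19.834 0.041
scene [413. 241.] 1332 [0.537 0.3  ] [127.364  48.771] -6.17 0.045
scene [283. 250.] 1326 [0.595 0.037] [126.743  48.365] -10.98 0.041
top [226. 157.] 842 [0.591 0.035] [126.029  46.427] -10.263 0.042
top [307. 172.] 894 [ 0.552 -0.168] [125.397  48.509] 19.679 0.042
top [120. 180.] 904 [0.532 0.298] [125.81   44.893] -8.029 0.046
```

View pics/end.png

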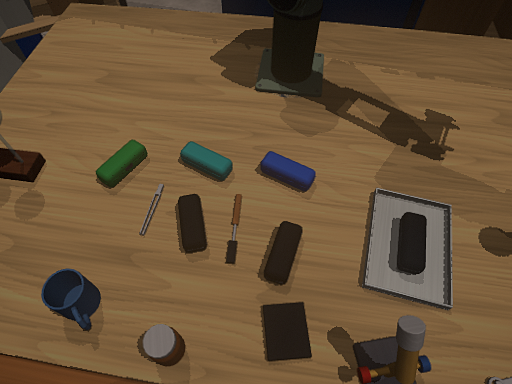

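The heavy case lies flat in the tray at (413,241), with its top at 46 mm. The empty ones are on their spots, and the tweezers and paddle have not moved.

```bash
python3 -c "
from cell import job;print(job.sign_off())"
```

```text
the job is handed in; nothing more can be done
None
```

The job is handed in: the heavy case (0.43 kg, the right-hand one) lies flat, lid up, in the tray, and the two empty cases are back on their spots with the tweezers and paddle unmoved, after about 35 s.

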